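# Stirrer changeover on the lab bench

### The job

The flask with the blue stopper has finished mixing and the amber one is next: with the fingertips gently press the red stop button of the stirrer under the clear, blue-stoppered flask well down and let it come back up, then do the same with the green start button of the stirrer under the amber, yellow-stoppered flask, and withdraw. Do not press any other button, and do not lift or shift the flasks or anything else on the bench.

Things in the scene. Friction and masses are not known exactly. Their poses are not given: they have to be found in the camera images.
- clear_stirrer: White stirrer, fixed, under the flask of clear glass with a blue stopper; three alike. 210 mm deep (x) by 120 wide (y). Origin: centre of underside, z up, +x from control deck to flask. Round plate (radius 55, top at z 62 mm) at x 45 mm. Low deck at x -105 to -25 mm, top at z 45 mm, with two buttons at x -66 mm: green start at y +32, red stop at y -32 mm.
- clear_flask: Loose conical flask of clear glass with a blue stopper, about 200 g, standing on the plate of clear_stirrer. 114 mm high in all, foot diameter 72, neck diameter 26, stopper diameter 30 mm. Origin: centre of its underside; z up.
- clear_start_top (a point): Centre of the top face of the green start button (diameter 26 mm) on clear_stirrer, about 68 mm above the bench when up, in a black round housing (diameter 42, 11 mm lower than the raised button); it is pressed straight down. The point moves with the button.
- clear_start (a joint): Travel of that green start button on clear_stirrer: 0 = up, 0.007 m = fully down. Spring return: resistance grows to about 4 N fully down; at the bottom it is a hard stop.
- clear_stop_top (a point): Centre of the top face of the red stop button (diameter 26 mm) on clear_stirrer, about 68 mm above the bench when up, in a black round housing (diameter 42, 11 mm lower than the raised button); it is pressed straight down. The point moves with the button.
- clear_stop (a joint): Travel of that red stop button on clear_stirrer: 0 = up, 0.007 m = fully down. Spring return: resistance grows to about 4 N fully down; at the bottom it is a hard stop.
- amber_stirrer: White stirrer, fixed, under the flask of brown amber glass with a yellow stopper; three alike. 210 mm deep (x) by 120 wide (y). Origin: centre of underside, z up, +x from control deck to flask. Round plate (radius 55, top at z 62 mm) at x 45 mm. Low deck at x -105 to -25 mm, top at z 45 mm, with two buttons at x -66 mm: green start at y +32, red stop at y -32 mm.
- amber_flask: Loose conical flask of brown amber glass with a yellow stopper, about 200 g, standing on the plate of amber_stirrer. 114 mm high in all, foot diameter 72, neck diameter 26, stopper diameter 30 mm. Origin: centre of its underside; z up.
- amber_start_top (a point): Centre of the top face of the green start button (diameter 26 mm) on amber_stirrer, about 68 mm above the bench when up, in a black round housing (diameter 42, 11 mm lower than the raised button); it is pressed straight down. The point moves with the button.
- amber_start (a joint): Travel of that green start button on amber_stirrer: 0 = up, 0.007 m = fully down. Spring return: resistance grows to about 4 N fully down; at the bottom it is a hard stop.
- amber_stop_top (a point): Centre of the top face of the red stop button (diameter 26 mm) on amber_stirrer, about 68 mm above the bench when up, in a black round housing (diameter 42, 11 mm lower than the raised button); it is pressed straight down. The point moves with the button.
- amber_stop (a joint): Travel of that red stop button on amber_stirrer: 0 = up, 0.007 m = fully down. Spring return: resistance grows to about 4 N fully down; at the bottom it is a hard stop.
- green_stirrer: White stirrer, fixed, under the flask of green glass with a white stopper; three alike. 210 mm deep (x) by 120 wide (y). Origin: centre of underside, z up, +x from control deck to flask. Round plate (radius 55, top at z 62 mm) at x 45 mm. Low deck at x -105 to -25 mm, top at z 45 mm, with two buttons at x -66 mm: green start at y +32, red stop at y -32 mm.
- green_flask: Loose conical flask of green glass with a white stopper, about 200 g, standing on the plate of green_stirrer. 114 mm high in all, foot diameter 72, neck diameter 26, stopper diameter 30 mm. Origin: centre of its underside; z up.
- green_start_top (a point): Centre of the top face of the green start button (diameter 26 mm) on green_stirrer, about 68 mm above the bench when up, in a black round housing (diameter 42, 11 mm lower than the raised button); it is pressed straight down. The point moves with the button.
- green_start (a joint): Travel of that green start button on green_stirrer: 0 = up, 0.007 m = fully down. Spring return: resistance grows to about 4 N fully down; at the bottom it is a hard stop.
- green_stop_top (a point): Centre of the top face of the red stop button (diameter 26 mm) on green_stirrer, about 68 mm above the bench when up, in a black round housing (diameter 42, 11 mm lower than the raised button); it is pressed straight down. The point moves with the button.
- green_stop (a joint): Travel of that red stop button on green_stirrer: 0 = up, 0.007 m = fully down. Spring return: resistance grows to about 4 N fully down; at the bottom it is a hard stop.
- beaker: Loose open glass beaker, 70 mm across, 90 high, standing on a pink pad (4 mm thick) at the left of the bench; origin: centre of its underside.
- spatula: Loose steel laboratory spoon, 170 mm long, lying on the pink pad; origin: on its underside near mid-length.
- jar: Loose amber jar with black cap, 56 mm across, 80 high, standing on the white spill tray with a black grating (300 x 260 mm, 56 high, fixed) at the right; origin: centre of its underside.
- wash_bottle: Loose white plastic bottle with red cap, 56 mm across, 100 high, standing at the back behind the stirrers; origin: centre of its underside.
Things that resemble listed ones, but are neither listed nor needed, are in the scene too. Leave any purple look-alike of the green_flask alone.

How it is judged:
On the way, in this order (a step that is already met when the one before it is completed fails the run):
1. the red stop button under the clear, blue-stoppered flask is pressed by the fingers (4 mm or more of its 7 mm) (value of joint clear_stop above 0.004 m and contact force between the fingers and clear_stop above 0.3 N), for 0.05 s.
2. that button is let up again (value of joint clear_stop below 0.0015 m), for 0.05 s.
3. the green start button under the amber flask is pressed by the fingers (4 mm or more of its 7 mm) (value of joint amber_start above 0.004 m and contact force between the fingers and amber_start above 0.3 N), for 0.05 s.
4. that button is let up again (value of joint amber_start below 0.0015 m), for 0.05 s.
At the end, for the whole second after the job is handed in: Both buttons were pressed in order and all six buttons are up (within 1.5 mm); every flask and loose thing is at rest within 15 mm of where it started, the flasks upright within 0.1 rad on their stirrers (value of joint each of clear_start, clear_stop, amber_start, amber_stop, green_start, green_stop below 0.0015 m and distance of each of clear_flask, amber_flask, green_flask, beaker, spatula, jar, wash_bottle from where it was at the start of the episode below 0.015 m and angle between each of clear_flask, amber_flask, green_flask's own z axis and vertical below 0.1 rad and linear speed of each of clear_flask, amber_flask, green_flask, beaker, spatula, jar, wash_bottle below 0.02 m/s); the robot touches nothing.
It fails at once if any of the four other buttons is pressed (more than 2.5 mm) (value of joint any of clear_start, amber_stop, green_start, green_stop above 0.0025 m).
It fails at once if a flask or another loose thing is lifted or shifted by more than 20 mm (distance of any of clear_flask, amber_flask, green_flask, beaker, spatula, jar, wash_bottle from where it was at the start of the episode above 0.02 m).
It fails at once if a stirrer or button is pushed roughly (more than 30 N) (contact force between the arm and clear_stirrer above 30 N or contact force between the arm and amber_stirrer above 30 N or contact force between the arm and green_stirrer above 30 N).
It also fails if it takes over 48 s, if anything falls off the work surface, if the arm or the gripper's body presses on something with over 40 N, if the wrist force passes 120 N, or if a joint passes its speed limit or range.

### The arm

A 7-joint arm with a two-finger parallel gripper is mounted at the origin on the work surface. World frame = base frame: x ahead of the robot, y to its left, z up, the work surface at z = 0. Lengths are in m, angles in rad, forces in N, time in s.
With the tool pointing down it reaches from about 0.425 to 0.925 m from the base axis. Payload 6.8 kg.
Tool frame: the origin (TCP) lies at the very end of the fingers, on their centre line; the grasp point (between the pads) lies 19 mm behind it (grip_point_offset is the distance from the TCP to the grasp point, in m); z points along the fingers, y is the line along which they close (so a half turn about z gives the same grasp; the last joint's range is limited). The gripper opens to 85 mm and grips with 20 to 120 N. Pads are 22 mm wide; open, the fingers measure 114 mm over their backs; the gripper's body (76 mm by 85 mm) begins 54 mm behind the grasp point. The pads swing forward as they close: fully open they stand 13 mm farther back than shut.
Start: joints at [-1.303, 0.477, 0.022, 1.555, -0.011, 1.109, -0.083], TCP at [0.248, 0.628, 0.231] pointing down, gripper open.
Joint ranges: [-2.96, 2.96], [-0.34, 2.1], [-1.41, 1.46], [0.24, 2.44], [-1.37, 4.51], [0.17, 1.92], [-2.96, 2.96]. Speed limits (rad/s): [2.39, 2.39, 3.14, 3.14, 3.14, 3.14, 3.14].

### API

Orientations are given as a unit quaternion [w, x, y, z].
In Python, from station import * gives the robot as it stands.
- The arm moves only by the tool carry_out, never from a script. Its argument "rows" is text: rows parted by semicolons, each of 4 numbers parted by spaces: the shift along the world's x, y, z in mm, then the turn about the world's z in degrees. In form: dx dy dz yaw; .... A call has 1 to 10 rows; each row shifts and turns the commanded pose from where the row before left it; what a row does not reach is not made up. A row lasts 1/8 s, in which the tool goes at most 62.5 mm and 10.7 degrees, less where a joint would pass 70% of its speed; a pose out of reach is approached as far as the arm can. A call is refused whole if a number of a shift passes 62.5 or a number of a turn 10.7, either way. A call with a gripper value outside its range is refused whole. "claw" is the finger opening in mm, from 0 to 85.4, set as the call begins (left out, the last holds). The fingers move at their own pace and stop on an object; "force" is the grip in N (left out, the last holds). Time passes only in rows, so rows that do not move let the fingers close. It gives the time, the measured TCP pose, the force, the opening and the grip force at its end, in the units of the state.
- get_obs(): the state, without advancing time (a new reading comes with each control period).
- read_camera(name): name is "scene" or "side" or "wrist"; returns a dict with "img" (480x640x3 uint8, blue, green, red), "fov_y" (degrees; the focal length in pixels is half the picture's height over the tangent of half this angle, whatever the lens; pixels are square), "cx", "cy" (the principal point, pixels), "distortion" ([k1, k2, p1, p2, k3] as OpenCV has them; the pictures are not rectified), "world_to_cam" (4x4, takes a point from world to camera coordinates). Camera axes: x right, y up, looking along -z (the intrinsics and any distortion apply to the point x, -y, -z); pixel columns grow to the right and rows downward; lengths in m; the calibration is good to about 2 mm. A picture is of the moment at which its call begins. There is no depth.
- hand_in(): hands the job in; it is judged then, once.
Trained networks look in the newest picture that a camera, given by its name, has taken for a name from the list of things; names that differ only in an ending like _2 or _b are one class to them, and where a whole thing is asked for, a point or a joint stands for the part that bears it (a point fixed in the world has none). Each returns a list of dicts, best first, with "confidence" (0 to 1); they miss things now and then, are a little off and sometimes report something else, mostly with a low value. They report only what shows in the picture. A call takes as long as a camera call. They do not tell look-alikes from the thing itself.
- recognise(camera, thing): "centre" ([column, row] in pixels, amid what is visible of it).
- outline_of(camera, thing): "pixels" (480x640 bool, what is visible of it) and "centre" ([column, row] in pixels, amid what is visible of it).
- place_of(camera, thing): "centre" ([column, row] in pixels: a listed point, or the origin of a listed thing).
The state is a dict: "t": time; "q": joint angles; "joint_vel": joint speeds; "joint_torque": joint torques, N m; "eef_pos": TCP position; "tool_rot": TCP orientation; "contact_force": force on the tool from outside, world axes, zero at the start; "torque": the same for the moment, N m; "gripper_width": opening from 0.0 (shut) to 1.0 (fully open); "grasp_force": force on a finger pad.
Only numpy, scipy, OpenCV 4.12 (cv2) and the standard library are available. Lean on these libraries where they do the work, as an engineer would, in place of code of your own. Each camera call takes 0.05 s, during which the arm holds its last target. There are 200 camera calls.

## Working session

There is one attempt and no reset: what is moved stays moved. The work goes in short steps, Python scripts to look and compute and a tool call to move; the robot and the scene stay as the last step left them, time stands still between calls to the robot, and variables do not carry over. Pictures are saved under pics/ and viewed, at most 10 in all, crops included, and the job is handed in when it is done.

Besides the shell and the picture viewer there is one more tool, called after ">>>" by a JSON object that holds its "api" and its "payload". carry_out: Moves the arm, as the interface text tells. Its arguments: {"type":"object","properties":{"rows":{"type":"string"},"claw":{"type":"number"},"force":{"type":"number"}},"required":["rows"]}

```bash
mkdir -p pics; cat > h.py <<'E'
from station import *
import numpy as np, cv2
def K(c):
    f=240/np.tan(np.radians(c["fov_y"])/2)
    return np.array([[f,0,c["cx"]],[0,f,c["cy"]],[0,0,1.]])
def ray(c,px):
    u=cv2.undistortPoints(np.array([[px]],float),K(c),np.array(c["distortion"],float))[0,0]
    T=np.linalg.inv(np.array(c["world_to_cam"])); d=T[:3,:3]@np.array([u[0],-u[1],-1]); return T[:3,3],d/np.linalg.norm(d)
def at_z(c,px,z):
    o,d=ray(c,px); return o+d*(z-o[2])/d[2]
def tri(rays):
    A=np.zeros((3,3));b=np.zeros(3)
    for o,d in rays:
        P=np.eye(3)-np.outer(d,d);A+=P;b+=P@o
    x=np.linalg.solve(A,b); return x,[np.linalg.norm((np.eye(3)-np.outer(d,d))@(x-o)) for o,d in rays]
E
python3 - <<'E'
from h import *
np.set_printoptions(precision=3,suppress=True)
for n in ["scene","side"]:
    c=read_camera(n); cv2.imwrite(f"pics/{n}0.png",c["img"])
    for t in ["clear_stop_top","amber_start_top","clear_start_top","amber_stop_top","green_start_top","green_stop_top"]:
        for r in place_of(n,t)[:4]: print(n,t,np.round(r["centre"]),round(r["confidence"],2),at_z(c,r["centre"],.068))
    for t in ["clear_flask","amber_flask","green_flask"]:
        for r in place_of(n,t)[:4]: print(n,t,np.round(r["centre"]),round(r["confidence"],2),at_z(c,r["centre"],.062))
o=get_obs();print(o["t"],o["eef_pos"],o["tool_rot"],o["contact_force"])
E
```

```text
scene clear_stop_top [324. 227.] 0.53 [ 0.541 -0.022  0.068]
scene clear_stop_top [235. 268.] 0.22 [ 0.789 -0.01   0.068]
scene amber_start_top [413. 309.] 0.64 [0.486 0.287 0.068]
scene clear_start_top [335. 236.] 0.53 [0.532 0.019 0.068]
scene amber_stop_top [379. 324.] 0.66 [0.573 0.282 0.068]
scene amber_stop_top [400. 288.] 0.4 [0.48  0.226 0.068]
scene green_start_top [304. 175.] 0.63 [ 0.496 -0.22   0.068]
scene green_stop_top [292. 162.] 0.54 [ 0.503 -0.284  0.068]
scene green_stop_top [306. 255.] 0.16 [0.623 0.036 0.068]
scene clear_flask [286. 246.] 0.57 [ 0.652 -0.018  0.062]
scene amber_flask [363. 310.] 0.91 [0.582 0.232 0.062]
scene amber_flask [414. 307.] 0.58 [0.479 0.281 0.062]
scene green_flask [263. 192.] 0.87 [ 0.623 -0.217  0.062]
scene green_flask [212. 219.] 0.87 [ 0.778 -0.193  0.062]
scene green_flask [335. 172.] 0.82 [ 0.412 -0.194  0.062]
scene green_flask [324. 224.] 0.72 [ 0.533 -0.035  0.062]
side clear_stop_top [295. 259.] 0.65 [ 0.528 -0.03   0.068]
side amber_start_top [298. 258.] 0.54 [ 0.536 -0.026  0.068]
side amber_start_top [273. 190.] 0.42 [0.476 0.297 0.068]
side amber_start_top [316. 348.] 0.17 [ 0.562 -0.314  0.068]
side clear_start_top [302. 244.] 0.48 [0.544 0.026 0.068]
side amber_stop_top [272. 204.] 0.48 [0.475 0.222 0.068]
side amber_stop_top [301. 222.] 0.47 [0.545 0.123 0.068]
side green_start_top [280. 317.] 0.58 [ 0.497 -0.223  0.068]
side green_start_top [274. 189.] 0.54 [0.48  0.302 0.068]
side green_stop_top [282. 335.] 0.61 [ 0.502 -0.275  0.068]
side clear_flask [353. 253.] 0.92 [ 0.653 -0.009  0.062]
side amber_flask [315. 202.] 0.68 [0.582 0.229 0.062]
side green_flask [218. 366.] 0.89 [ 0.396 -0.34   0.062]
side green_flask [342. 317.] 0.85 [ 0.612 -0.226  0.062]
side green_flask [425. 347.] 0.81 [ 0.749 -0.317  0.062]
side green_flask [302. 220.] 0.41 [0.548 0.146 0.062]
1.0 [0.248 0.628 0.231] [-0.     0.187  0.982  0.   ] [0.374 0.518 0.024]
```

View pics/scene0.png

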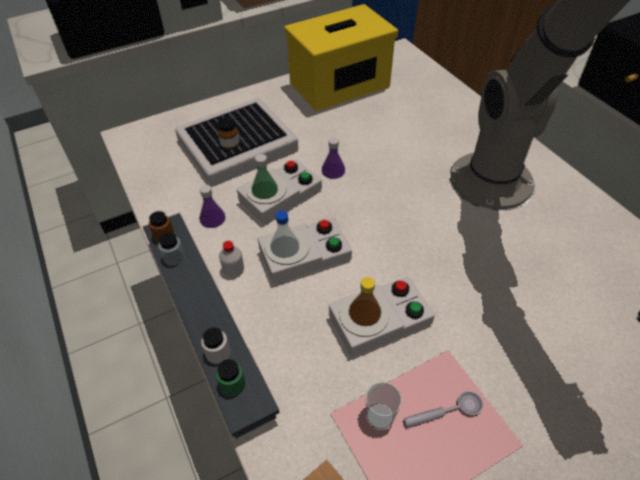

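View pics/side0.png

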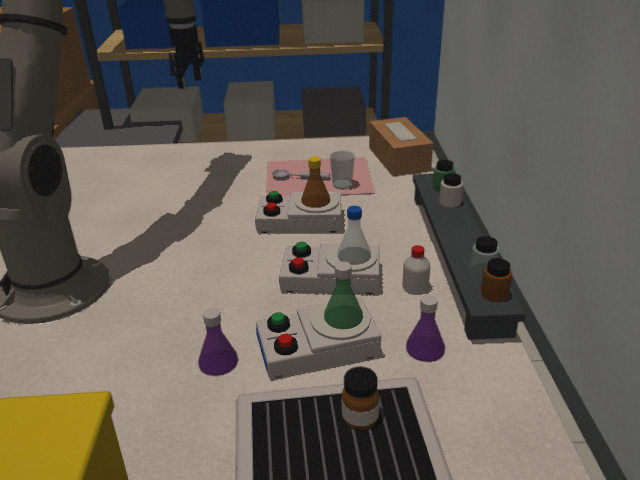

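The scene view shows the clear stirrer's red button at (324,227) and green at (334,243). The amber stirrer's red is at (401,288) and green at (415,309). In the side view the clear red is at about (298,265) and the amber green at about (274,198). I'll refine these by colour and triangulate.

```bash
python3 - <<'E'
from h import *
np.set_printoptions(precision=3,suppress=True)
G={"scene":dict(cR=(324,227),cG=(334,243),aR=(401,288),aG=(415,309)),"side":dict(cR=(298,265),cG=(302,248),aR=(271,208),aG=(274,198))}
R={}
for n in G:
    c=read_camera(n); h=cv2.cvtColor(c["img"],cv2.COLOR_BGR2HSV)
    for k,(u,v) in G[n].items():
        H,S,V=[h[...,i].astype(int) for i in range(3)]
        m=(S>110)&(V>50)&(((H<8)|(H>172)) if k[1]=="R" else ((H>45)&(H<90)))
        w=np.zeros_like(m); w[v-11:v+12,u-12:u+13]=1
        nn,l,st,ce=cv2.connectedComponentsWithStats((m&w).astype(np.uint8)); i=1+np.argmax(st[1:,4])
        x,y,ww,hh,a=st[i]; print(n,k,ce[i],st[i],at_z(c,ce[i],.066)); R.setdefault(k,[]).append(ray(c,ce[i]))
for k in R: print(k,*tri(R[k]))
E
```

```text
scene cR [323.88  224.096] [319 220  11   9  83] [ 0.536 -0.033  0.066]
scene cG [333.557 241.671] [329 238  11   9  70] [0.543 0.03  0.066]
scene aR [400.541 285.789] [395 281  13  11 109] [0.475 0.22  0.066]
scene aG [415.061 306.899] [409 302  13  11  99] [0.479 0.283 0.066]
side cR [297.768 261.964] [292 256  12  12 112] [ 0.534 -0.04   0.066]
side cG [300.646 245.866] [296 242  11   9  82] [0.541 0.023 0.066]
side aR [270.988 206.099] [266 202  11   9  81] [0.473 0.213 0.066]
side aG [273.018 194.304] [269 191   9   8  56] [0.477 0.275 0.066]
cR [ 0.534 -0.036  0.063] [np.float64(0.000277589483974263), np.float64(0.0002775894839742359)]
cG [0.542 0.028 0.063] [np.float64(0.00027468361991307753), np.float64(0.0002746836199131027)]
aR [0.473 0.218 0.063] [np.float64(0.00018665577638166716), np.float64(0.00018665577638173482)]
aG [0.477 0.281 0.063] [np.float64(0.0002808725822856206), np.float64(0.0002808725822856223)]
```

>>> {"api": "carry_out", "payload": {"rows": "19 -44 0 0;19 -44 0 0;19 -44 0 0;19 -44 0 0;19 -44 0 0;19 -44 0 0;19 -44 0 0;19 -44 0 0;19 -44 0 0;19 -44 0 0", "claw": 0}}

```text
t: 2.35
eef_pos: [0.4383, 0.1865, 0.2316]
tool_rot: [0.0, 0.187, 0.982, 0.0]
contact_force: [0.1, -0.5, 0.6]
gripper_width: 0.002
grasp_force: 0.0
```

>>> {"api": "carry_out", "payload": {"rows": "19 -44 0 0;19 -44 0 0;19 -44 0 0;19 -44 0 0;10 -30 0 0;0 0 -20 0;0 0 -20 0;0 0 -20 0;0 0 -20 0;0 0 0 0"}}

```text
t: 3.6
eef_pos: [0.5227, -0.0181, 0.1503]
tool_rot: [-0.001, 0.187, 0.982, -0.0]
contact_force: [0.1, -0.4, -0.1]
gripper_width: -0.002
grasp_force: 0.0
```

Check the target from close by with the wrist camera.

```bash
python3 - <<'E'
from h import *
np.set_printoptions(precision=4,suppress=True)
c=read_camera("wrist"); cv2.imwrite("pics/w1.png",c["img"]); print(get_obs()["eef_pos"])
h=cv2.cvtColor(c["img"],cv2.COLOR_BGR2HSV); H,S,V=[h[...,i].astype(int) for i in range(3)]
for k,m in dict(R=(H<8)|(H>172),G=(H>45)&(H<90)).items():
    n,l,st,ce=cv2.connectedComponentsWithStats((m&(S>110)&(V>40)).astype(np.uint8))
    for i in range(1,n):
        if st[i,4]>300: print(k,ce[i],st[i],at_z(c,ce[i],.068))
E
```

```text
[ 0.5236 -0.0181  0.1513]
R [301.2659 271.2445] [ 280  250   43   44 1497] [ 0.5317 -0.0347  0.068 ]
G [405.057  246.6547] [ 384  225   44   44 1474] [0.5398 0.0273 0.068 ]
G [ 12.0178 315.6997] [   0  295   30   43 1009] [ 0.4937 -0.2097  0.068 ]
```

View pics/w1.png

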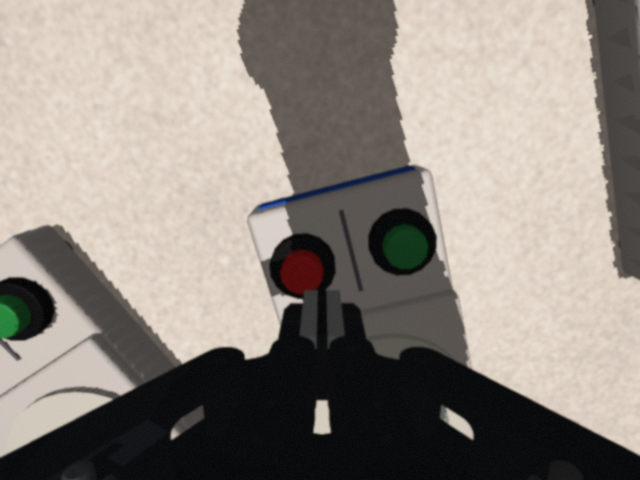

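The wrist view shows the red stop button at (301,271) and the green at (405,247), which agrees with the triangulation to within about 2 mm. I'll move over the red button and descend.

>>> {"api": "carry_out", "payload": {"rows": "5 -8 0 0;5 -9 0 0;0 0 -20 0;0 0 -20 0;0 0 -15 0;0 0 -10 0;0 0 -6 0;0 0 0 0;0 0 0 0"}}

```text
t: 4.78
eef_pos: [0.5341, -0.0351, 0.0807]
tool_rot: [0.0, 0.187, 0.982, 0.0]
contact_force: [-0.2, 0.9, 0.3]
gripper_width: 0.003
grasp_force: 0.0
```

>>> {"api": "carry_out", "payload": {"rows": "0 0 -5 0;0 0 -5 0;0 0 -2 0;0 0 -2 0;0 0 -2 0;0 0 0 0;0 0 0 0"}}

```text
t: 5.65
eef_pos: [0.5335, -0.0351, 0.0643]
tool_rot: [-0.0, 0.187, 0.982, 0.0]
contact_force: [-1.8, -0.3, 2.7]
gripper_width: 0.001
grasp_force: 1.3
```

>>> {"api": "carry_out", "payload": {"rows": "0 0 -1 0;0 0 -1 0;0 0 0 0;0 0 0 0"}}

```text
t: 6.15
eef_pos: [0.5337, -0.0351, 0.0623]
tool_rot: [-0.0, 0.187, 0.982, 0.0]
contact_force: [-1.9, 0.7, 2.6]
gripper_width: -0.001
grasp_force: 1.7
```

>>> {"api": "carry_out", "payload": {"rows": "0 0 -1 0;0 0 0 0;0 0 0 0"}}

```text
t: 6.52
eef_pos: [0.5337, -0.0351, 0.0613]
tool_rot: [-0.0, 0.187, 0.982, 0.0]
contact_force: [-1.9, 0.6, 4.1]
gripper_width: -0.001
grasp_force: 1.9
```

>>> {"api": "carry_out", "payload": {"rows": "0 0 -1 0;0 0 0 0;0 0 0 0"}}

```text
t: 6.9
eef_pos: [0.5338, -0.0351, 0.061]
tool_rot: [-0.0, 0.187, 0.982, 0.0]
contact_force: [-5.4, 0.8, 12.1]
gripper_width: 0.001
grasp_force: 5.9
```

Hard stop reached at z = 61 mm, so the button is fully down. Now releasing it and moving to the amber stirrer.

>>> {"api": "carry_out", "payload": {"rows": "0 0 3 0;0 0 5 0;0 0 10 0;0 0 30 0;0 0 40 0;0 0 40 0;-8 42 0 0;-8 42 0 0;-8 42 0 0;-8 42 0 0"}}

```text
t: 8.15
eef_pos: [0.5019, 0.1343, 0.1891]
tool_rot: [0.001, 0.187, 0.982, 0.0]
contact_force: [0.1, 0.7, -0.2]
gripper_width: -0.004
grasp_force: 0.0
```

>>> {"api": "carry_out", "payload": {"rows": "-8 42 0 0;-8 42 0 0;-8 42 0 0;-3 10 -20 0;0 0 -20 0;0 0 0 0;0 0 0 0"}}

```text
t: 9.02
eef_pos: [0.4755, 0.2689, 0.1492]
tool_rot: [0.001, 0.187, 0.982, 0.0]
contact_force: [-0.1, 0.1, 0.7]
gripper_width: -0.004
grasp_force: 0.0
```

```bash
python3 - <<'E'
from h import *
np.set_printoptions(precision=4,suppress=True)
c=read_camera("wrist"); cv2.imwrite("pics/w2.png",c["img"]); print(get_obs()["eef_pos"])
h=cv2.cvtColor(c["img"],cv2.COLOR_BGR2HSV); H,S,V=[h[...,i].astype(int) for i in range(3)]
for k,m in dict(R=(H<8)|(H>172),G=(H>45)&(H<90)).items():
    n,l,st,ce=cv2.connectedComponentsWithStats((m&(S>110)&(V>40)).astype(np.uint8))
    for i in range(1,n):
        if st[i,4]>300: print(k,ce[i],st[i],at_z(c,ce[i],.068))
E
```

```text
[0.4755 0.269  0.1494]
R [240.323  270.5338] [ 218  248   45   46 1585] [0.4708 0.2193 0.068 ]
G [342.0293 240.752 ] [ 321  219   43   44 1500] [0.4757 0.2816 0.068 ]
```

View pics/w2.png

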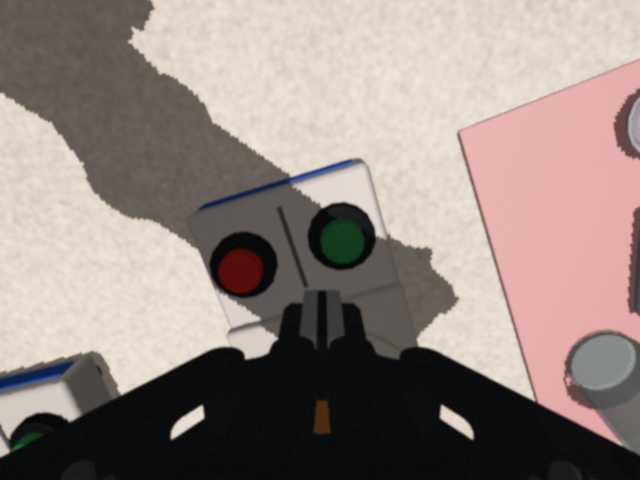

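The wrist view shows the amber stirrer's green start button at (342,241), or (0.476, 0.281) in the world frame, which agrees with the triangulation. The amber red is at (240,271). I'll shift +12 mm in y and descend.

>>> {"api": "carry_out", "payload": {"rows": "1 12 0 0;0 0 -20 0;0 0 -20 0;0 0 -20 0;0 0 -9 0;0 0 -5 0;0 0 -2 0;0 0 0 0;0 0 0 0"}}

```text
t: 10.2
eef_pos: [0.476, 0.2811, 0.0728]
tool_rot: [0.0, 0.187, 0.982, 0.0]
contact_force: [-0.2, -0.5, 0.5]
gripper_width: -0.004
grasp_force: 0.0
```

>>> {"api": "carry_out", "payload": {"rows": "0 0 -2 0;0 0 -2 0;0 0 -2 0;0 0 -2 0;0 0 -1 0;0 0 0 0;0 0 0 0"}}

```text
t: 11.08
eef_pos: [0.4758, 0.281, 0.0634]
tool_rot: [0.0, 0.187, 0.982, 0.0]
contact_force: [-1.5, -0.1, 2.6]
gripper_width: 0.002
grasp_force: 1.4
```

>>> {"api": "carry_out", "payload": {"rows": "0 0 -1 0;0 0 -1 0;0 0 0 0;0 0 0 0"}}

```text
t: 11.58
eef_pos: [0.4757, 0.281, 0.0614]
tool_rot: [-0.0, 0.187, 0.982, 0.0]
contact_force: [-1.5, 0.3, 3.9]
gripper_width: 0.003
grasp_force: 1.9
```

>>> {"api": "carry_out", "payload": {"rows": "0 0 -1 0;0 0 0 0;0 0 0 0"}}

```text
t: 11.95
eef_pos: [0.4758, 0.281, 0.061]
tool_rot: [-0.0, 0.187, 0.982, 0.0]
contact_force: [-2.2, -0.8, 10.7]
gripper_width: -0.0
grasp_force: 5.4
```

Fully down again. Withdrawing.

>>> {"api": "carry_out", "payload": {"rows": "0 0 3 0;0 0 5 0;0 0 10 0;0 0 30 0;0 0 40 0;0 0 40 0;0 0 40 0;0 0 0 0;0 0 0 0;0 0 0 0"}}

```text
t: 13.2
eef_pos: [0.475, 0.2804, 0.2271]
tool_rot: [-0.001, 0.187, 0.982, -0.001]
contact_force: [0.4, -0.0, 0.6]
gripper_width: -0.0
grasp_force: 0.0
```

```bash
python3 - <<'E'
from h import *
c=read_camera("scene"); cv2.imwrite("pics/s9.png",c["img"]); a=cv2.imread("pics/scene0.png")
d=cv2.absdiff(c["img"],a).max(2)
for n,(u,v) in dict(clear=(284,238),amber=(365,305),green=(262,178),jar=(228,133),wash=(231,256),beaker=(382,407)).items(): print(n,np.mean(d[v-15:v+15,u-12:u+12]))
print(get_obs()["eef_pos"],get_obs()["contact_force"]); print(hand_in())
E
```

```text
clear 6.455555555555556
amber 5.963888888888889
green 5.629166666666666
jar 5.438888888888889
wash 6.740277777777778
beaker 6.698611111111111
[0.47505142 0.28045508 0.22710224] [-0.23361828 -0.52236747 -0.21618164]
the job is handed in; nothing more can be done
None
```

I pressed the clear stirrer's red stop button and then the amber stirrer's green start button fully down (to the hard stop, at most about 12 N at the readings), let each come back up, withdrew the arm and handed the job in; before-and-after images show no sign that the flasks, jar, wash bottle or beaker moved (the spatula was not checked), and no verdict was returned.

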